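# Find the boxcar with the loose ballast and seat it in the cradle

## Robot

A 6-joint arm with a two-finger parallel gripper is mounted at the origin on the work surface. World frame = base frame: x ahead of the robot, y to its left, z up, the work surface at z = 0. Lengths are in m, angles in rad, forces in N, time in s.
With the tool pointing down it reaches from about 0.375 to 0.9 m from the base axis. Payload 3.1 kg.
Tool frame: the origin (TCP) lies on the centre line of the jaws, within the pads' length; the fingertips stand 14 mm ahead of it and the grasp point (between the pads) lies 5 mm behind it; y points along the fingers, z is the direction in which the jaws open and shut, and the axes are right-handed (so a half turn about y gives the same grasp; the last joint's range is limited). The gripper opens to 87 mm and grips with 3 to 60 N. Pads are 19 mm wide; open, the fingers measure 117 mm over their backs; the gripper's body (75 mm by 190 mm) begins 51 mm behind the grasp point.
Start: joints at [-1.427, 0.527, 1.433, -0, 1.181, -0.178], TCP at [0.198, -0.593, 0.237] pointing down, gripper open.
Joint ranges: [-3.08, 3.08], [-0.75, 2.2], [0.22, 2.44], [-1.43, 4.57], [0, 2.65], [-2.85, 2.85]. Speed limits (rad/s): [2.79, 2.79, 3.14, 3.14, 3.14, 3.14].

## Interface

Orientations are given as a unit quaternion [x, y, z, w].
In Python, from rig import robot, vision gives the robot as it stands.
- The arm moves only by the shell command python3 -m crank 'ROWS' [FORCE]. ROWS is JSON, a list of rows, each a list of 7 numbers: the shift along the tool's x, y, z as a fraction of full scale, then the turn, a rotation vector about the tool's x, y, z as a fraction of full scale, then the gripper command: -1 is shut, 1 is fully open, values between are in proportion. In form: [[x, y, z, wx, wy, wz, grip], ...]. A call has 1 to 10 rows; each row is the pose to reach, as a shift and turn from the pose commanded when the call began, along the tool's axes at that moment, turning the shorter way round; what a row does not reach only later rows make up. Full scale, the value 1, is 50 cm for a shift and pi rad for a turn. A row lasts 1/8 s, in which the tool goes at most 62.5 mm and 10.7 degrees, less where a joint would pass 70% of its speed; a pose out of reach is approached as far as the arm can. A call with a number of a shift or a turn outside -1 to 1 is refused whole. A call with a gripper value outside its range is refused whole. The fingers move at their own pace and stop on an object; FORCE is the grip in N (left out, the last holds). Time passes only in rows, so rows that repeat a pose let the fingers close. It gives the time, the measured TCP pose, the force and the opening at its end, in the units of the state.
- robot.get_obs(): the state, without advancing time (a new reading comes with each control period).
- vision.camera(name): name is "scene" or "top" or "wrist"; returns the picture (420x560x3 uint8, blue, green, red); there is no depth.
- vision.camera_info(name): a dict with "vfov" (degrees; the focal length in pixels is half the picture's height over the tangent of half this angle, whatever the lens; pixels are square), "cx", "cy" (the principal point, pixels), "k1" (the pictures are not rectified: a ray, as slopes to the right and down, at radius r is drawn at 1 + k1 r^2 times it, then the intrinsics apply), "world_from_camera" (4x4, takes a point from camera to world coordinates); the wrist camera has in their place "tool_from_camera" (4x4, takes a point from camera to tool coordinates, whose origin is the TCP and whose axes are the tool frame's). Camera axes: x right, y up, looking along -z (the intrinsics and any distortion apply to the point x, -y, -z); pixel columns grow to the right and rows downward; lengths in m; the calibration is good to about 2 mm. A picture is of the moment at which its call begins: read the wrist's pose just before it. camera_info takes no time and is no camera call.
- robot.hand_in(): hands the job in, once; it reports no verdict.
The state is a dict: "time": time; "q": joint angles; "joint_velocities": joint speeds; "joint_torque": joint torques, N m; "position": TCP position; "tool_rot": TCP orientation; "ft_force": force on the tool from outside, world axes, zero at the start; "moment": the same for the moment, N m; "grip_width": finger opening in m.
Only numpy, scipy, OpenCV 4.12 (cv2) and the standard library are available. Lean on these libraries where they do the work, as an engineer would, in place of code of your own. Each camera call takes 0.05 s, during which the arm holds its last target.

## Task

One of the three closed boxcars on the tray has its ballast bar loose inside: lift the cars one at a time with a light grip and gently shake or rock them end to end until you feel which one has the weight sliding. Set that car down softly, upright and fully home in the padded service cradle, and leave the sound cars standing in their own lanes of the tray; leave the tools and bottles on the bench alone.

Things in the scene. Friction and masses are not known exactly. Their poses are not given: they have to be found in the camera images.
- car_oxide_mid (a point): red-brown closed 1:48 model boxcar in the tray's -y lane: body 190 mm long (x; 210 over couplers), 50 wide (y), 72 high over all, about 0.36 kg. This point is its middle, 36 mm above the wheels' underside; x along the car, z up. Its flat sides reach from 12 to 62 mm above the wheels' underside; bogies 34 mm wide, 12 high; they do not roll on the felt
- car_green_mid (a point): dark green boxcar in the middle lane, same shape and point as the red-brown one. All three: the sides are thin plastic, so grip across the 50 mm at mid-length, high up (fingertips at least 27 mm above the wheels' underside, to clear the cradle), and lightly, 20 to 35 N; over about 50 N a finger crushes a car
- car_ochre_mid (a point): yellow boxcar in the tray's +y lane, same shape and point. Low in each car lies a flat steel ballast bar, about 155 g: fixed in two, loose in one (any of them, new each time). Loose, it starts at mid-length and can slide 40 mm each way along the car, from about 10 to 15 degrees of tilt or a jerk of 0.25 g, and stays put when level; shells differ by up to 25 % in weight
- tray: plywood car tray, fixed, 250 mm (x) by 340 mm (y); floor 10 mm above the bench; origin at the centre of its underside. Three felted lanes along x at y = -105, 0 and +105 mm, each between wooden strips 8 mm high and 42 mm apart, with end stops 18 mm high, 224 mm apart. A car in its lane has its point 46 mm above this origin. Lower cars gently
- cradle: fixed service cradle on the green mat: wooden base 170 mm (x) by 110 mm (y), top 12 mm above the bench; origin at the centre of its underside. Two black padded cheeks 150 mm long, 52.5 apart (1.25 mm play each side of a car), upright to 30 mm above the bench, then flared to a 63 mm mouth at 34 mm. Fully home, a car's point is 48 mm above this origin. Lower the last few mm at under 10 mm/s

How it is judged:
By the outcome, as a careful person would: the job done as asked, in the order asked, and still so for the second after the job is handed in, with the robot touching nothing.
It also fails if it takes over 72 s, if anything falls off the work surface, if the arm or the gripper's body presses on something with over 40 N, if the wrist force passes 120 N, or if a joint passes its speed limit or range.

## Working session

There is one attempt and no reset: what is moved stays moved. The work goes in short steps, Python scripts to look and compute and a shell command to move; the robot and the scene stay as the last step left them, time stands still between calls to the robot, and variables do not carry over. Pictures are saved under pics/ and viewed, and the job is handed in when it is done.

```bash
ls; mkdir -p pics; python3 - <<'E'
from rig import robot, vision
import cv2
print(robot.get_obs())
for n in ["scene","top","wrist"]:
    cv2.imwrite(f"pics/{n}0.png",vision.camera(n)); print(n,vision.camera_info(n))
E
```

```text
pics
{'time': 0.0, 'q': array([-1.42754464e+00,  5.28464300e-01,  1.43389385e+00,  5.97779039e-06,
        1.18139419e+00, -1.78513112e-01]), 'joint_velocities': array([ 1.44250072e-04,  1.07770491e-04, -4.40585889e-04,  3.26882444e-05,
        7.51433586e-04,  1.62363192e-03]), 'joint_torque': array([-1.14400034e-03, -4.40048003e+01, -1.76591778e+01,  6.32610591e-02,
        5.82670933e-02, -1.43110492e-04]), 'position': array([ 0.19757122, -0.5922146 ,  0.23557544]), 'tool_rot': array([-0.11325464,  0.69873856, -0.69721174,  0.11328548]), 'ft_force': array([ 0.0502617 , -0.30043342,  0.30671612]), 'moment': array([ 0.01246632, -0.00293206,  0.00507011]), 'grip_width': 0.08723126318200455}
scene {'vfov': 46.28886646827117, 'cx': 279.078808288079, 'cy': 203.96738345177857, 'k1': -0.14638296315029023, 'world_from_camera': array([[-0.11698109, -0.57734898,  0.808074  ,  1.40340217],
       [ 0.99310147, -0.0614033 ,  0.0998955 ,  0.16860383],
       [-0.00805615,  0.81418536,  0.58054914,  0.68498124],
       [ 0.        ,  0.        ,  0.        ,  1.        ]])}
top {'vfov': 56.31045606735128, 'cx': 280.1859542475397, 'cy': 205.9920371122775, 'k1': -0.06642316452531843, 'world_from_camera': array([[-0.02831977,  0.98363578, -0.17792874,  0.42566552],
       [-0.99937968, -0.03158923, -0.01556853,  0.04990241],
       [-0.0209344 ,  0.17737747,  0.98392021,  0.7420474 ],
       [ 0.        ,  0.        ,  0.        ,  1.        ]])}
wrist {'vfov': 58.72036980232695, 'cx': 273.00344129416465, 'cy': 207.20902281997923, 'k1': -0.05433641301120763, 'tool_from_camera': array([[ 4.26713819e-04, -9.57085604e-01, -2.89805046e-01,
        -7.94561994e-02],
       [-5.99367713e-04,  2.89804776e-01, -9.57085593e-01,
        -1.48609551e-01],
       [ 9.99999729e-01,  5.82101436e-04, -4.49982508e-04,
        -9.63004738e-04],
       [ 0.00000000e+00,  0.00000000e+00,  0.00000000e+00,
         1.00000000e+00]])}
```

View pics/scene0.png

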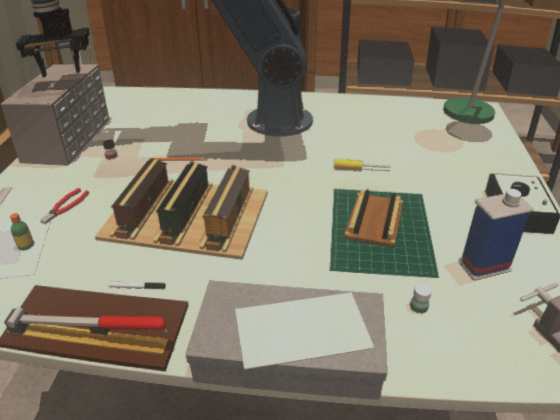

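View pics/top0.png

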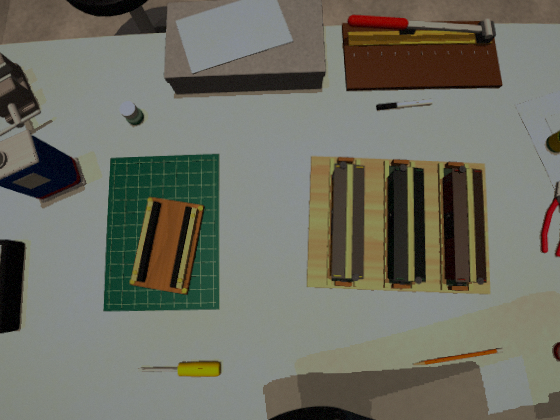

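View pics/wrist0.png

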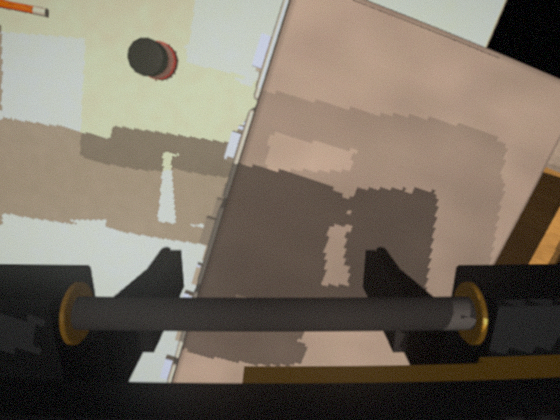

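```bash
python3 - <<'E'
import cv2
t=cv2.imread("pics/top0.png"); s=cv2.imread("pics/scene0.png")
cv2.imwrite("pics/tA.png",cv2.resize(t[145:300,295:500],None,fx=3.8,fy=3.8,interpolation=cv2.INTER_CUBIC))
cv2.imwrite("pics/tB.png",cv2.resize(t[145:315,95:235],None,fx=3.5,fy=3.5,interpolation=cv2.INTER_CUBIC))
cv2.imwrite("pics/sA.png",cv2.resize(s[150:255,95:275],None,fx=4.4,fy=4.4,interpolation=cv2.INTER_CUBIC))
cv2.imwrite("pics/sB.png",cv2.resize(s[180:275,325:440],None,fx=5,fy=5,interpolation=cv2.INTER_CUBIC))
E
```

```text
(no output)
```

View pics/tA.png

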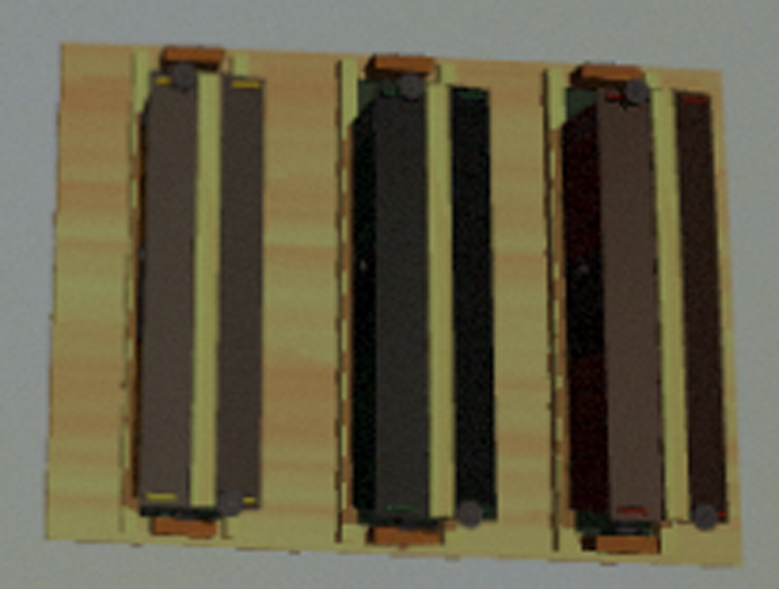

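View pics/tB.png

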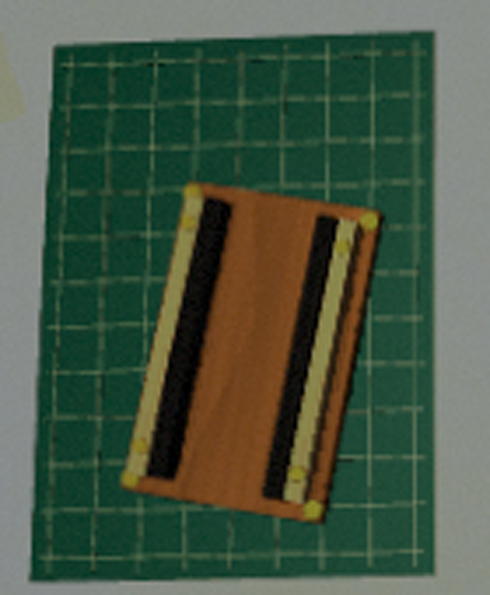

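View pics/sA.png

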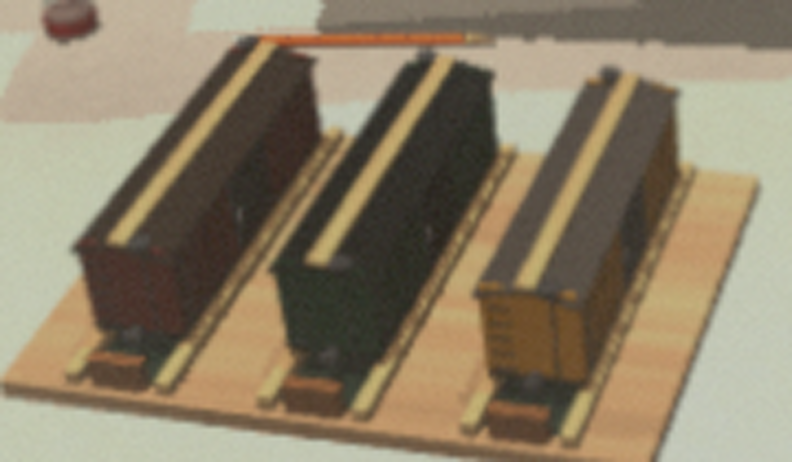

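View pics/sB.png

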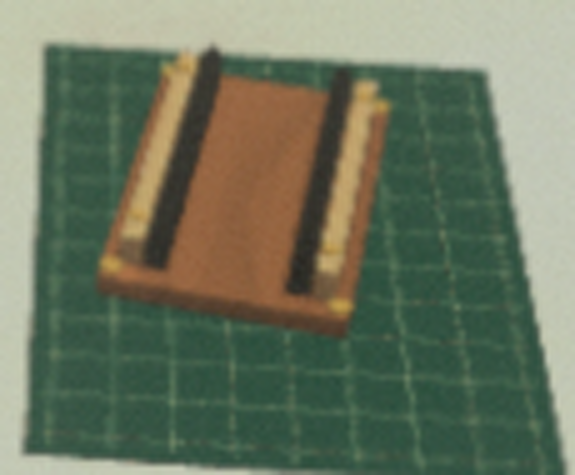

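```bash
cat > h.py <<'E'
import numpy as np, cv2
from rig import robot, vision
from scipy.spatial.transform import Rotation as R
def ray(name,px,T=None):
    i=vision.camera_info(name); f=210/np.tan(np.radians(i['vfov']/2))
    K=np.array([[f,0,i['cx']],[0,f,i['cy']],[0,0,1.]])
    p=cv2.undistortPoints(np.array(px,float).reshape(-1,1,2),K,np.array([i['k1'],0,0,0,0.]))[:,0]
    if T is None: T=i['world_from_camera']
    d=np.c_[p[:,0],-p[:,1],-np.ones(len(p))]@T[:3,:3].T
    return T[:3,3],d
def plane(name,px,z,T=None):
    o,d=ray(name,px,T); return o+d*((z-o[2])/d[:,2])[:,None]
def tri(o1,d1,o2,d2):
    out=[]
    for a,b in zip(d1,d2):
        s=np.linalg.lstsq(np.c_[a,-b],o2-o1,rcond=None)[0]
        p,q=o1+a*s[0],o2+b*s[1]; out.append(np.r_[(p+q)/2,np.linalg.norm(p-q)])
    return np.array(out)
def wristT(o=None):
    o=o or robot.get_obs(); T=np.eye(4);T[:3,:3]=R.from_quat(o['tool_rot']).as_matrix();T[:3,3]=o['position']
    return T@vision.camera_info('wrist')['tool_from_camera']
E
python3 - <<'E'
from h import *
np.set_printoptions(precision=4,suppress=True)
A=lambda l:np.array(l,float)/3.8+[295,145]-.37
B=lambda l:np.array(l,float)/3.5+[95,145]-.36
S=lambda l:np.array(l,float)/4.4+[95,150]-.39
Q=lambda l:np.array(l,float)/5+[325,180]-.4
tb=A([(209,78),(203,507),(437,85),(441,518),(661,90),(676,520)])
sb=S([(624,78),(530,287),(440,62),(320,262),(265,48),(118,242)])
print("boards ochre+x,-x ; green; red. tri\n",tri(*ray('top',tb),*ray('scene',sb[[1,0,3,2,5,4]])))
p=plane('top',tb,.082);print(p)
for i in range(0,6,2): d=p[i]-p[i+1];print((p[i]+p[i+1])/2,np.linalg.norm(d),np.degrees(np.arctan2(d[1],d[0])))
t=plane('top',A([(60,43),(722,72),(742,565),(46,538)]),.010);print("tray",t,t.mean(0))
t=np.array(t);print([np.degrees(np.arctan2(*(t[a]-t[b])[[1,0]])) for a,b in((0,3),(1,2))])
c=plane('top',B([(190,184),(378,212),(322,522),(124,487)]),.012);print("cradle",c,c.mean(0))
print([np.degrees(np.arctan2(*(c[a]-c[b])[[1,0]])) for a,b in((0,3),(1,2))],[np.linalg.norm(c[a]-c[b]) for a,b in((0,3),(1,2),(0,1),(2,3))])
# scene cradle: +x edge is near: pts +x+y? 
c2=plane('scene',Q([(345,318),(100,283),(172,62),(388,105)]),.012);print("cr scene",c2,c2.mean(0))
# screws triangulation
print(tri(*ray('top',B([(190,190),(368,219),(313,509),(130,480)])),*ray('scene',Q([(341,305),(112,264),(182,63),(380,106)]))))
E
```

```text
boards ochre+x,-x ; green; red. tri
 [[ 0.6138 -0.0627  0.0801  0.0004]
 [ 0.4205 -0.0518  0.0783  0.0053]
 [ 0.607  -0.1673  0.0814  0.    ]
 [ 0.4122 -0.1568  0.0768  0.0057]
 [ 0.6018 -0.2723  0.0813  0.0011]
 [ 0.4071 -0.2609  0.0771  0.0039]]
[[ 0.6133 -0.0625  0.082 ]
 [ 0.4202 -0.0486  0.082 ]
 [ 0.6068 -0.1671  0.082 ]
 [ 0.4119 -0.1523  0.082 ]
 [ 0.6014 -0.2713  0.082 ]
 [ 0.407  -0.2564  0.082 ]]
[ 0.5168 -0.0555  0.082 ] 0.19361856228873436 -4.141962658789058
[ 0.5094 -0.1597  0.082 ] 0.19545842620772405 -4.3474384903729755
[ 0.5042 -0.2639  0.082 ] 0.1950268418970864 -4.3697545970456035
tray [[ 0.6548  0.      0.01  ]
 [ 0.6293 -0.3396  0.01  ]
 [ 0.3821 -0.3205  0.01  ]
 [ 0.4072  0.0171  0.01  ]] [ 0.5183 -0.1607  0.01  ]
[np.float64(-3.9418086967467065), np.float64(-4.411954446041878)]
cradle [[0.583  0.3138 0.012 ]
 [0.5639 0.2091 0.012 ]
 [0.3992 0.2381 0.012 ]
 [0.4195 0.3452 0.012 ]] [0.4914 0.2766 0.012 ]
[np.float64(-10.865235989511131), np.float64(-10.001074376384423)] [np.float64(0.16652218061032958), np.float64(0.1672839625100296), np.float64(0.10649400724275294), np.float64(0.10901231966748268)]
cr scene [[0.584  0.3126 0.012 ]
 [0.571  0.2078 0.012 ]
 [0.3959 0.2414 0.012 ]
 [0.4217 0.3446 0.012 ]] [0.4931 0.2766 0.012 ]
[[0.579  0.3116 0.0152 0.0017]
 [0.5599 0.2134 0.0143 0.0012]
 [0.406  0.2436 0.0178 0.0042]
 [0.4231 0.3412 0.0124 0.0012]]
```

```bash
cat >> h.py <<'E'
np.set_printoptions(precision=4,suppress=True)
def down(yaw,flip=1):
    # tool y down, tool z = jaw axis = +-car y
    z=flip*np.array([-np.sin(yaw),np.cos(yaw),0]); y=np.array([0,0,-1.]); x=np.cross(y,z)
    return np.c_[x,y,z]
CMD='cmd.txt'
def row(p,Rt,p0=None,R0=None):
    o=robot.get_obs(); R0=R.from_quat(o['tool_rot']).as_matrix() if R0 is None else R0; p0=o['position'] if p0 is None else p0
    s=R0.T@(np.array(p)-p0)/.5; w=R.from_matrix(R0.T@Rt).as_rotvec()/np.pi
    return np.r_[s,w].round(4)
E
python3 - <<'E'
from h import *
o=robot.get_obs();print(R.from_quat(o['tool_rot']).as_matrix())
y=np.radians(-4.25)
for f in(1,-1): print(f,row([.505,-.264,.2],down(y,f)), row([.44,-.259,.22],down(y,f)))
E
```

```text
[[-0.9487 -0.0002  0.3162]
 [-0.3162  0.0017 -0.9487]
 [-0.0003 -1.     -0.0017]]
1 [-0.7909  0.0725 -0.4285  0.     -0.874  -0.0008] [-0.6707  0.0326 -0.4792  0.     -0.874  -0.0008]
-1 [-0.7909  0.0725 -0.4285  0.0005  0.126   0.    ] [-0.6707  0.0326 -0.4792  0.0005  0.126   0.    ]
```

```bash
python3 - <<'E'
from h import *
print(row([.50,-.16,.28],down(np.radians(-4.25),-1)))
E
```

```text
[-0.8472 -0.0871 -0.6293  0.0005  0.126   0.    ]
```

```bash
python3 -m crank '[[-0.847,-0.087,-0.629,0,0.126,0,1],[-0.847,-0.087,-0.629,0,0.126,0,1],[-0.847,-0.087,-0.629,0,0.126,0,1],[-0.847,-0.087,-0.629,0,0.126,0,1],[-0.847,-0.087,-0.629,0,0.126,0,1],[-0.847,-0.087,-0.629,0,0.126,0,1],[-0.847,-0.087,-0.629,0,0.126,0,1],[-0.847,-0.087,-0.629,0,0.126,0,1],[-0.847,-0.087,-0.629,0,0.126,0,1],[-0.847,-0.087,-0.629,0,0.126,0,1]]' 27; python3 - <<'E'
from h import *
o=robot.get_obs();print(o)
cv2.imwrite("pics/w1.png",vision.camera('wrist'))
E
```

```text
time: 1.4
position: [0.5007, -0.1587, 0.28]
tool_rot: [0.025, 0.707, -0.707, -0.025]
ft_force: [-0.2, -0.6, -0.4]
grip_width: 0.0872
{'time': 1.4, 'q': array([-0.5199,  0.3407,  1.6278,  0.0001,  1.173 ,  1.1208]), 'joint_velocities': array([-0.0554, -0.0009,  0.0174, -0.0237, -0.0009, -0.0149]), 'joint_torque': array([  1.1821, -35.3331, -17.8686,   0.242 ,  -0.0474,   0.0851]), 'position': array([ 0.5007, -0.1587,  0.28  ]), 'tool_rot': array([ 0.0247,  0.7067, -0.7067, -0.0247]), 'ft_force': array([-0.2421, -0.6234, -0.4447]), 'moment': array([ 0.0083,  0.0166, -0.0039]), 'grip_width': 0.0871953110355768}
```

View pics/w1.png

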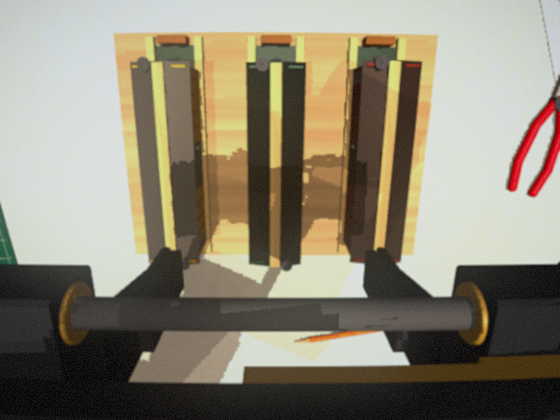

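```bash
python3 - <<'E'
import cv2
w=cv2.imread("pics/w1.png")
cv2.imwrite("pics/w1a.png",cv2.resize(w[30:275,105:445],None,fx=2.35,fy=2.35,interpolation=cv2.INTER_CUBIC))
E
```

```text
(no output)
```

View pics/w1a.png

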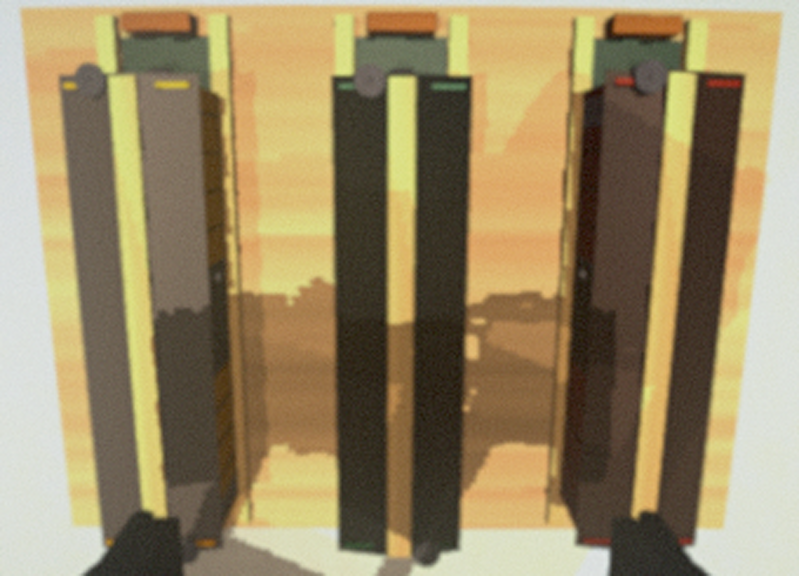

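```bash
python3 - <<'E'
from h import *
W=lambda l:np.array(l,float)/2.35+[105,30]-.29
A=lambda l:np.array(l,float)/3.8+[295,145]-.37
T=wristT()
w=W([(122,76),(401,76),(400,555),(682,73)])
t=A([(209,78),(437,85),(441,518),(661,90)])
print("ochre+x green+x green-x red+x\n",tri(*ray('wrist',w,T),*ray('top',t)))
print(plane('wrist',w,.082,T))
print("ochre/red axis pts",plane('wrist',W([(122,76),(155,515),(682,73),(648,515)]),.082,T))
p=plane('wrist',W([(22,8),(781,12),(722,527),(75,525)]),.010,T);print(p,p.mean(0),[np.degrees(np.arctan2(*(p[a]-p[b])[[1,0]])) for a,b in((0,3),(1,2))])
E
```

```text
ochre+x green+x green-x red+x
 [[ 0.615  -0.0635  0.0762  0.0001]
 [ 0.6072 -0.1687  0.0781  0.0014]
 [ 0.4112 -0.154   0.0794  0.0021]
 [ 0.6016 -0.2739  0.0788  0.0025]]
[[ 0.6145 -0.0652  0.082 ]
 [ 0.6063 -0.1691  0.082 ]
 [ 0.4118 -0.1549  0.082 ]
 [ 0.6006 -0.274   0.082 ]]
ochre/red axis pts [[ 0.6145 -0.0652  0.082 ]
 [ 0.438  -0.0514  0.082 ]
 [ 0.6006 -0.274   0.082 ]
 [ 0.4226 -0.2625  0.082 ]]
[[ 0.6544 -0.0038  0.01  ]
 [ 0.6285 -0.3412  0.01  ]
 [ 0.3803 -0.3219  0.01  ]
 [ 0.4059  0.0151  0.01  ]] [ 0.5173 -0.163   0.01  ] [np.float64(-4.34777583525162), np.float64(-4.439114142845845)]
```

```bash
python3 - <<'E'
from h import *
D=down(np.radians(-4.3),-1)
print(row([.509,-.161,.13],D),row([.509,-.161,.055],D))
E
```

```text
[-0.0183  0.2997  0.0009 -0.0001  0.0011  0.0002] [-0.0184  0.4497  0.0008 -0.0001  0.0011  0.0002]
```

```bash
python3 -m crank '[[-0.018,0.12,0.001,0,0,0,1],[-0.018,0.24,0.001,0,0,0,1],[-0.018,0.32,0.001,0,0,0,1],[-0.018,0.38,0.001,0,0,0,1],[-0.018,0.42,0.001,0,0,0,1],[-0.018,0.45,0.001,0,0,0,1],[-0.018,0.45,0.001,0,0,0,0.4],[-0.018,0.45,0.001,0,0,0,0.25],[-0.018,0.45,0.001,0,0,0,0.2],[-0.018,0.45,0.001,0,0,0,0.2]]' 27; python3 - <<'E'
from h import *
o=robot.get_obs();print(o['ft_force'],o['moment'],o['grip_width'])
cv2.imwrite("pics/s2.png",vision.camera('scene')[130:270,80:290]); cv2.imwrite("pics/w2.png",vision.camera('wrist'))
E
```

```text
time: 2.7
position: [0.5093, -0.1619, 0.0558]
tool_rot: [-0.027, -0.706, 0.707, 0.026]
ft_force: [-0.1, 0.5, 0.8]
grip_width: 0.0561
[-0.1106  0.5176  0.7995] [ 0.0107  0.0215 -0.0395] 0.05613975848075757
```

View pics/w2.png

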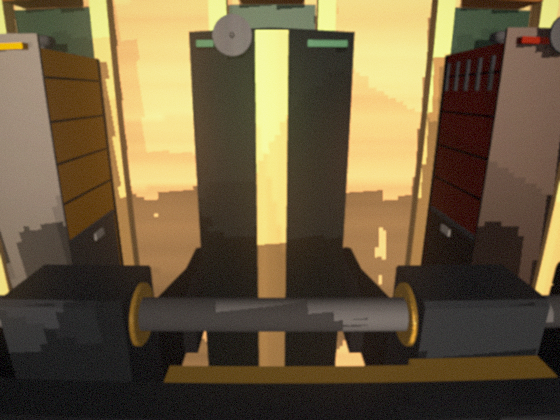

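View pics/s2.png

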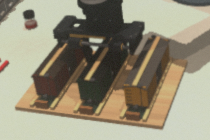

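```bash
python3 -m crank '[[0,0,0,0,0,0,-1],[0,0,0,0,0,0,-1],[0,0,0,0,0,0,-1],[0,-0.01,0,0,0,0,-1],[0,-0.04,0,0,0,0,-1],[0,-0.09,0,0,0,0,-1],[0,-0.14,0,0,0,0,-1],[0,-0.16,0,0,0,0,-1],[0,-0.16,0,0,0,0,-1],[0,-0.16,0,0,0,0,-1]]' 27; python3 - <<'E'
from h import *
cv2.imwrite("pics/s3.png",cv2.resize(vision.camera('scene')[100:270,80:290],None,fx=3,fy=3))
o=robot.get_obs();print(o['time'],o['position'],o['ft_force'],o['moment'],o['grip_width'])
E
```

```text
time: 4.05
position: [0.5082, -0.1614, 0.1343]
tool_rot: [0.026, 0.707, -0.706, -0.027]
ft_force: [-0.5, 0.3, -4.3]
grip_width: 0.0502
4.1 [ 0.5081 -0.1614  0.1341] [ 0.015 -0.109 -3.529] [0.0035 0.0458 0.0065] 0.04977280763374425
```

View pics/s3.png

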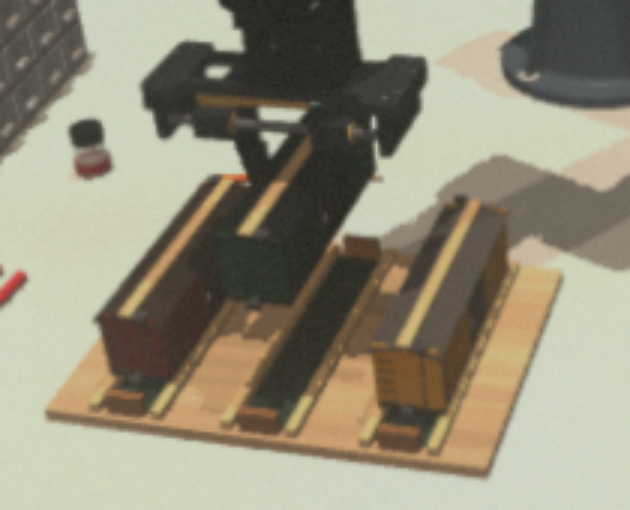

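```bash
cat > m.py <<'E'
from h import *
L=[]
for i in range(4):
    o=robot.get_obs();L.append(np.r_[o['ft_force'],o['moment']]); vision.camera('top')
print(o['time'],o['position'],o['grip_width'],"F,M mean",np.mean(L,0),"sd",np.std(L,0))
E
python3 -m crank '[[0,0,0,0,0,0.05,-1],[0,0,0,0,0,0.09,-1],[0,0,0,0,0,0.122,-1],[0,0,0,0,0,0.122,-1],[0,0,0,0,0,0.122,-1],[0,0,0,0,0,0.122,-1],[0,0,0,0,0,0.07,-1],[0,0,0,0,0,0.02,-1],[0,0,0,0,0,0,-1],[0,0,0,0,0,0,-1]]'; python3 m.py
python3 -m crank '[[0,0,0,0,0,-0.05,-1],[0,0,0,0,0,-0.09,-1],[0,0,0,0,0,-0.122,-1],[0,0,0,0,0,-0.122,-1],[0,0,0,0,0,-0.122,-1],[0,0,0,0,0,-0.122,-1],[0,0,0,0,0,-0.07,-1],[0,0,0,0,0,-0.02,-1],[0,0,0,0,0,0,-1],[0,0,0,0,0,0,-1]]'; python3 m.py
```

```text
time: 5.35
position: [0.512, -0.1624, 0.1353]
tool_rot: [-0.027, -0.706, 0.707, 0.024]
ft_force: [0.2, 0.1, -4.9]
grip_width: 0.0497
5.5 [ 0.5077 -0.1609  0.1345] 0.04992443414668803 F,M mean [-0.4924  0.1735 -3.8986  0.059   0.0593 -0.017 ] sd [0.4818 0.6085 0.6334 0.0388 0.0547 0.0458]
time: 6.8
position: [0.5068, -0.1613, 0.1357]
tool_rot: [0.026, 0.707, -0.706, -0.027]
ft_force: [0.5, 0.3, -4.3]
grip_width: 0.0495
6.95 [ 0.5095 -0.1621  0.1354] 0.05002431800728273 F,M mean [ 0.316  -0.2714 -4.1169  0.017   0.0008  0.0065] sd [0.2599 0.43   0.1973 0.0265 0.0187 0.0315]
```

```bash
sed -i 's/range(4)/range(10)/; s/range(10):/range(10):\n    pass/' m.py; sed -i '/^    pass/d' m.py; python3 m.py;python3 -m crank '[[0,0,0,0,0,0.05,-1],[0,0,0,0,0,0.09,-1],[0,0,0,0,0,0.122,-1],[0,0,0,0,0,0.122,-1],[0,0,0,0,0,0.122,-1],[0,0,0,0,0,0.122,-1],[0,0,0,0,0,0.07,-1],[0,0,0,0,0,0.02,-1],[0,0,0,0,0,0,-1],[0,0,0,0,0,0,-1]]'; python3 m.py
```

```text
7.45 [ 0.509  -0.1617  0.1349] 0.04976701413813874 F,M mean [ 0.1293 -0.1302 -4.222   0.0255  0.0157 -0.0012] sd [0.7401 0.5091 0.5344 0.0179 0.033  0.0332]
time: 8.75
position: [0.5121, -0.1624, 0.1355]
tool_rot: [-0.027, -0.706, 0.707, 0.024]
ft_force: [0.4, 1.2, -3.9]
grip_width: 0.0495
9.2 [ 0.5084 -0.1618  0.1351] 0.04956357959861766 F,M mean [-0.2237  0.2426 -4.142   0.038   0.0417 -0.0151] sd [0.5484 0.5406 0.3746 0.0294 0.0229 0.0284]
```

```bash
python3 -m crank '[[0,0.05,0,0,0,0,-1],[0,0.09,0,0,0,0,-1],[0,0.12,0,0,0,0,-1],[0,0.135,0,0,0,0,-1],[0,0.145,0,0,0,0,-1],[0,0.151,0,0,0,0,-1],[0,0.154,0,0,0,0,-1],[0,0.156,0,0,0,0,-1],[0,0.158,0,0,0,0,-1],[0,0.16,0,0,0,0,-1]]';python3 - <<'E'
from h import *
o=robot.get_obs();print(o['time'],o['position'],o['ft_force'],o['moment'],o['grip_width'])
D=down(np.radians(-4.3),-1)
print(row([.517,-.057,.055],D), row([.504,-.265,.055],D))
E
```

```text
time: 10.5
position: [0.5087, -0.1617, 0.0555]
tool_rot: [-0.026, -0.707, 0.707, 0.026]
ft_force: [-3.2, -0.4, 1.8]
grip_width: 0.0496
10.5 [ 0.5087 -0.1617  0.0555] [-3.1665 -0.3606  1.8194] [-0.0666  0.1942 -0.0113] 0.04957478447191012
[-0.0011  0.0009 -0.2102 -0.      0.0004  0.0001] [-0.0059  0.001   0.2066 -0.      0.0004  0.0001]
```

```bash
python3 -m crank '[[0,0,0,0,0,0,0.3],[0,0,0,0,0,0,0.7],[0,0,0,0,0,0,0.7],[0,-0.05,0,0,0,0,1],[0,-0.14,0,0,0,0,1],[0,-0.2,0,0,0,0,1],[-0.006,-0.2,0.1,0,0,0,1],[-0.006,-0.2,0.207,0,0,0,1],[-0.006,-0.2,0.207,0,0,0,1],[-0.006,-0.2,0.207,0,0,0,1]]';python3 - <<'E'
from h import *
o=robot.get_obs();print(o['time'],o['position'],o['ft_force'],o['moment'],o['grip_width'])
D=down(np.radians(-4.3),-1)
print(row([.504,-.265,.055],D))
cv2.imwrite("pics/w4.png",vision.camera('wrist'))
E
```

```text
time: 11.75
position: [0.5037, -0.2647, 0.1547]
tool_rot: [0.026, 0.707, -0.706, -0.027]
ft_force: [-0.3, 1.3, -0.5]
grip_width: 0.0871
11.75 [ 0.5037 -0.2647  0.1547] [-0.3106  1.3479 -0.462 ] [ 0.0653  0.0511 -0.0171] 0.08707360979899942
[-0.0009  0.1995  0.0009  0.0004  0.      0.0004]
```

View pics/w4.png

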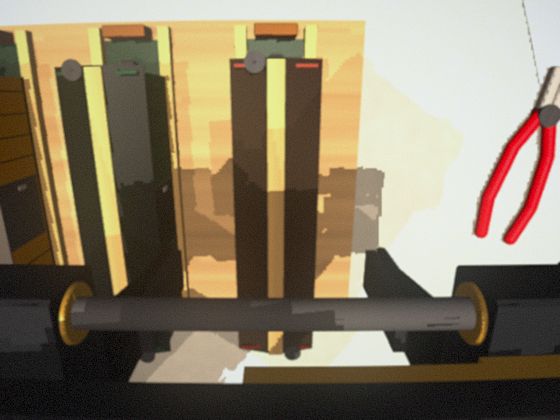

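```bash
python3 -m crank '[[0,0.08,0,0,0,0,1],[0,0.14,0,0,0,0,1],[0,0.18,0,0,0,0,1],[0,0.2,0,0,0,0,1],[0,0.2,0,0,0,0,0.3],[0,0.2,0,0,0,0,0.2],[0,0.2,0,0,0,0,-1],[0,0.2,0,0,0,0,-1],[0,0.2,0,0,0,0,-1],[0,0.2,0,0,0,0,-1]]' 27
python3 -m crank '[[0,-0.01,0,0,0,0,-1],[0,-0.04,0,0,0,0,-1],[0,-0.09,0,0,0,0,-1],[0,-0.14,0,0,0,0,-1],[0,-0.16,0,0,0,0,-1],[0,-0.16,0,0,0,0,-1],[0,-0.16,0,0,0,0.05,-1],[0,-0.16,0,0,0,0.09,-1],[0,-0.16,0,0,0,0.122,-1],[0,-0.16,0,0,0,0.122,-1]]'
python3 -m crank '[[0,0,0,0,0,0,-1],[0,0,0,0,0,0,-1],[0,0,0,0,0,-0.05,-1],[0,0,0,0,0,-0.1,-1],[0,0,0,0,0,-0.122,-1],[0,0,0,0,0,-0.122,-1]]'; python3 m.py
```

```text
time: 13.05
position: [0.5045, -0.2656, 0.0556]
tool_rot: [-0.026, -0.706, 0.707, 0.026]
ft_force: [-0.8, -1.4, 4.7]
grip_width: 0.0498
time: 14.3
position: [0.5017, -0.2637, 0.1332]
tool_rot: [-0.16, -0.691, 0.697, -0.106]
ft_force: [0.5, 0.1, -2.9]
grip_width: 0.0499
time: 15.05
position: [0.5069, -0.2656, 0.1354]
tool_rot: [-0.026, -0.706, 0.707, 0.024]
ft_force: [0.3, -0.3, -2.6]
grip_width: 0.0496
15.5 [ 0.5038 -0.2653  0.1351] 0.0497121907735807 F,M mean [ 0.0188 -0.1128 -3.327   0.0256  0.0305  0.0042] sd [0.552  0.3281 0.384  0.0227 0.0494 0.0383]
```

```bash
python3 -m crank '[[0,0,0,0,0,-0.05,-1],[0,0,0,0,0,-0.09,-1],[0,0,0,0,0,-0.122,-1],[0,0,0,0,0,-0.122,-1],[0,0,0,0,0,-0.122,-1],[0,0,0,0,0,-0.122,-1],[0,0,0,0,0,-0.07,-1],[0,0,0,0,0,-0.02,-1],[0,0,0,0,0,0,-1],[0,0,0,0,0,0,-1]]'; python3 m.py
```

```text
time: 16.8
position: [0.5023, -0.2649, 0.1358]
tool_rot: [0.026, 0.707, -0.706, -0.027]
ft_force: [-1.2, -0.0, -3.7]
grip_width: 0.0499
17.25 [ 0.5046 -0.2651  0.1348] 0.0497659490222029 F,M mean [ 0.142   0.0449 -3.2841  0.0298  0.0068 -0.0047] sd [0.7629 0.4991 0.4227 0.0381 0.0364 0.0289]
```

```bash
python3 -m crank '[[0,0.05,0,0,0,0,-1],[0,0.09,0,0,0,0,-1],[0,0.12,0,0,0,0,-1],[0,0.135,0,0,0,0,-1],[0,0.145,0,0,0,0,-1],[0,0.151,0,0,0,0,-1],[0,0.154,0,0,0,0,-1],[0,0.156,0,0,0,0,-1],[0,0.158,0,0,0,0,-1],[0,0.159,0,0,0,0,-1]]';python3 - <<'E'
from h import *
o=robot.get_obs();print(o['time'],o['position'],o['ft_force'],o['moment'],o['grip_width'])
D=down(np.radians(-4.3),-1)
print(row([.517,-.057,.055],D))
E
```

```text
time: 18.55
position: [0.5043, -0.2652, 0.0558]
tool_rot: [-0.026, -0.707, 0.707, 0.026]
ft_force: [-0.4, -0.2, -1.5]
grip_width: 0.0497
18.55 [ 0.5043 -0.2652  0.0558] [-0.3871 -0.2165 -1.4679] [ 0.0008  0.0547 -0.0166] 0.04968454721163488
[ 0.0054  0.0014 -0.4172 -0.0001  0.0004 -0.    ]
```

```bash
python3 -m crank '[[0,0.001,0,0,0,0,-1],[0,0.001,0,0,0,0,0.3],[0,0.001,0,0,0,0,0.7],[0,-0.05,0,0,0,0,1],[0,-0.14,0,0,0,0,1],[0.005,-0.2,0,0,0,0,1],[0.005,-0.2,-0.1,0,0,0,1],[0.005,-0.2,-0.2,0,0,0,1],[0.005,-0.2,-0.32,0,0,0,1],[0.005,-0.2,-0.417,0,0,0,1]]';python3 - <<'E'
from h import *
print(robot.get_obs()['position'])
cv2.imwrite("pics/w5.png",vision.camera('wrist'))
o=robot.get_obs();print(o['time'],o['position'],o['ft_force'],o['moment'],o['grip_width'])
D=down(np.radians(-4.3),-1)
print(row([.517,-.057,.055],D))
E
```

```text
time: 19.8
position: [0.5172, -0.0551, 0.1558]
tool_rot: [0.026, 0.707, -0.707, -0.026]
ft_force: [0.5, -1.2, 0.2]
grip_width: 0.0867
[ 0.5172 -0.0551  0.1558]
19.85 [ 0.516  -0.0497  0.1557] [-0.8967  2.3993  0.2343] [0.1992 0.0175 0.0044] 0.08726465033167967
[-0.0033  0.2012  0.0152  0.0013  0.0014  0.0005]
```

View pics/w5.png

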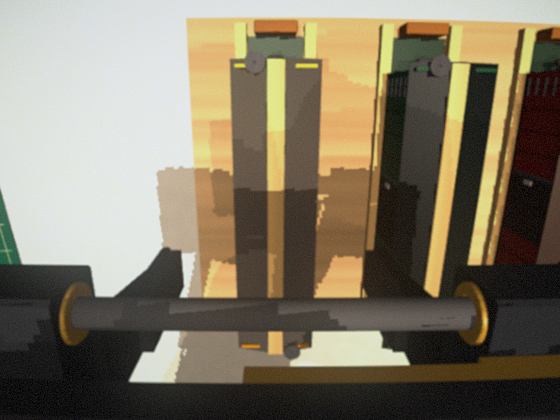

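```bash
python3 -m crank '[[0,0.04,0,0,0,0,1],[0,0.12,0,0,0,0,1],[0,0.17,0,0,0,0,1],[0,0.2,0,0,0,0,1],[0,0.2,0,0,0,0,0.3],[0,0.2,0,0,0,0,0.2],[0,0.2,0,0,0,0,-1],[0,0.2,0,0,0,0,-1],[0,0.2,0,0,0,0,-1],[0,0.2,0,0,0,0,-1]]' 27
python3 -m crank '[[0,-0.01,0,0,0,0,-1],[0,-0.04,0,0,0,0,-1],[0,-0.09,0,0,0,0,-1],[0,-0.14,0,0,0,0,-1],[0,-0.16,0,0,0,0,-1],[0,-0.16,0,0,0,0,-1],[0,-0.16,0,0,0,0.05,-1],[0,-0.16,0,0,0,0.09,-1],[0,-0.16,0,0,0,0.122,-1],[0,-0.16,0,0,0,0.122,-1]]'
python3 -m crank '[[0,0,0,0,0,0,-1],[0,0,0,0,0,0,-1],[0,0,0,0,0,-0.05,-1],[0,0,0,0,0,-0.1,-1],[0,0,0,0,0,-0.122,-1],[0,0,0,0,0,-0.122,-1]]'; python3 m.py
python3 -m crank '[[0,0,0,0,0,-0.05,-1],[0,0,0,0,0,-0.09,-1],[0,0,0,0,0,-0.122,-1],[0,0,0,0,0,-0.122,-1],[0,0,0,0,0,-0.122,-1],[0,0,0,0,0,-0.122,-1],[0,0,0,0,0,-0.07,-1],[0,0,0,0,0,-0.02,-1],[0,0,0,0,0,0,-1],[0,0,0,0,0,0,-1]]'; python3 m.py
```

```text
time: 21.1
position: [0.5175, -0.0571, 0.0561]
tool_rot: [-0.027, -0.707, 0.707, 0.026]
ft_force: [-0.5, 0.2, 5.3]
grip_width: 0.0499
time: 22.35
position: [0.5142, -0.056, 0.1339]
tool_rot: [-0.159, -0.69, 0.698, -0.106]
ft_force: [-0.2, 0.1, -2.1]
grip_width: 0.0496
time: 23.1
position: [0.5201, -0.0578, 0.1359]
tool_rot: [-0.027, -0.706, 0.707, 0.024]
ft_force: [0.2, 0.3, -2.7]
grip_width: 0.0499
23.55 [ 0.5168 -0.0571  0.1356] 0.049593852691632606 F,M mean [-0.0982 -0.1671 -3.1087  0.022  -0.0165  0.0072] sd [0.3709 0.5258 0.4756 0.0263 0.049  0.0289]
time: 24.85
position: [0.5149, -0.0566, 0.1362]
tool_rot: [0.026, 0.707, -0.706, -0.027]
ft_force: [0.4, 0.0, -3.7]
grip_width: 0.0497
25.3 [ 0.5174 -0.0571  0.1353] 0.04975513406230898 F,M mean [-0.093   0.0824 -3.4183  0.0287  0.0723 -0.0105] sd [0.5108 0.4207 0.5789 0.0163 0.0264 0.038 ]
```

```bash
python3 - <<'E'
from h import *
print(row([.48,.12,.30],down(np.radians(-10.4),-1)))
E
```

```text
[ 0.1008 -0.3293 -0.3477  0.      0.0343  0.0001]
```

```bash
python3 -m crank '[[0,-0.08,0,0,0,0,-1],[0,-0.16,0,0,0,0,-1],[0.05,-0.24,-0.06,0,0.01,0,-1],[0.1,-0.3,-0.14,0,0.02,0,-1],[0.1,-0.33,-0.22,0,0.034,0,-1],[0.1,-0.33,-0.3,0,0.034,0,-1],[0.1,-0.33,-0.348,0,0.034,0,-1],[0.1,-0.33,-0.348,0,0.034,0,-1],[0.1,-0.33,-0.348,0,0.034,0,-1],[0.1,-0.33,-0.348,0,0.034,0,-1]]'; python3 - <<'E'
from h import *
T=wristT();np.save('T6.npy',T)
w=vision.camera('wrist');cv2.imwrite("pics/w6.png",w);cv2.imwrite("pics/s6.png",vision.camera('scene'))
E
```

```text
time: 26.6
position: [0.4801, 0.1193, 0.3004]
tool_rot: [-0.064, -0.704, 0.704, 0.064]
ft_force: [-0.1, -0.8, -2.7]
grip_width: 0.0497
```

View pics/w6.png

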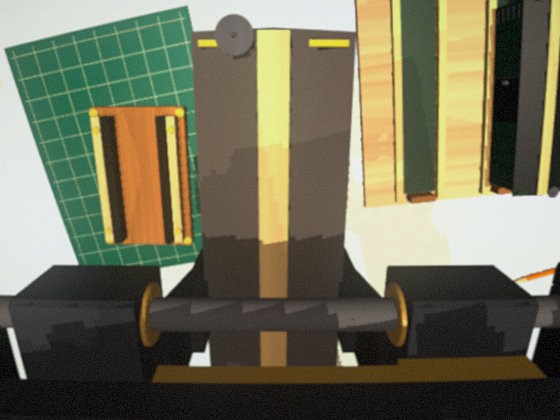

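View pics/s6.png

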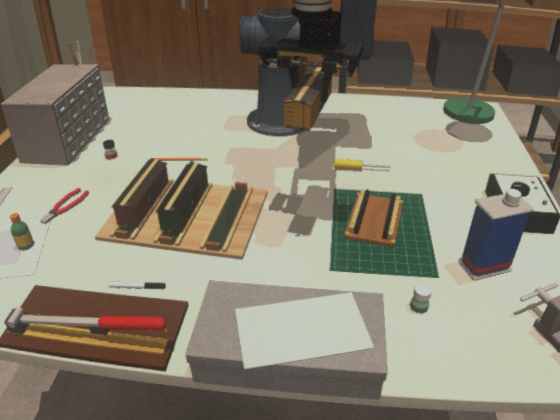

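```bash
python3 - <<'E'
import cv2
w=cv2.imread("pics/w6.png")
cv2.imwrite("pics/w6a.png",cv2.resize(w[95:255,75:205],None,fx=3.75,fy=3.75,interpolation=cv2.INTER_CUBIC))
E
```

```text
(no output)
```

View pics/w6a.png

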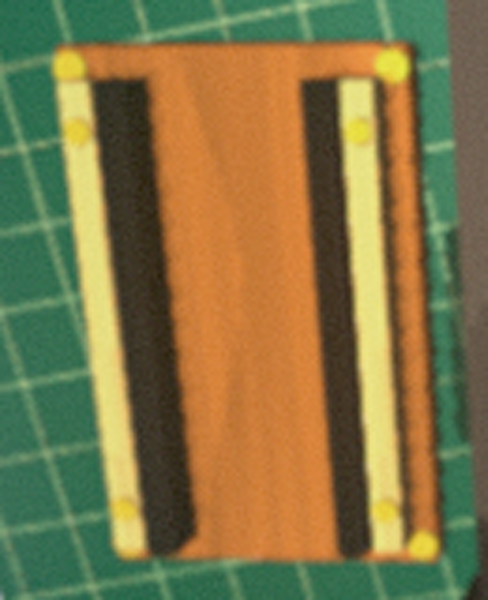

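```bash
cat > cr.py <<'E'
from h import *
T=np.load('T6.npy')
W=lambda l:np.array(l,float)/3.75+[75,95]-.37
ang=lambda a,b:np.degrees(np.arctan2(*(a-b)[[1,0]]))
c=plane('wrist',W([(55,44),(412,42),(442,560),(118,560)]),.012,T)
print(c,c.mean(0),ang(c[0],c[3]),ang(c[1],c[2]),[np.linalg.norm(c[a]-c[b]) for a,b in((0,3),(1,2),(0,1),(2,3))])
sw=W([(69,65),(393,67),(423,546),(128,548)])
s=plane('wrist',sw,.014,T);print('screws',s.mean(0),ang(s[0],s[3]),ang(s[1],s[2]))
B=lambda l:np.array(l,float)/3.5+[95,145]-.36
print(tri(*ray('wrist',sw,T),*ray('top',B([(190,190),(368,219),(313,509),(130,480)]))))
l=plane('wrist',W([(150,80),(172,300),(193,525)]),.012,T); r=plane('wrist',W([(302,80),(320,315),(338,550)]),.034,T)
print(l,r,ang(l[0],l[2]),ang(r[0],r[2]))
y=np.radians(-10.4);n=np.array([-np.sin(y),np.cos(y)])
for nm,q in(('base',c.mean(0)),('scr',s.mean(0)),('L',l.mean(0)),('R',r.mean(0)),('topcam',np.array([.4914,.2766])),('scenecam',np.array([.4931,.2766]))): print(nm,n@q[:2], q[:2]@np.array([np.cos(y),np.sin(y)]))
# board of held car in wrist view, height .030 above... 
o=robot.get_obs();print(o['position'],n@o['position'][:2],o['grip_width'])
E
python3 cr.py
```

```text
[[0.5852 0.3148 0.012 ]
 [0.5646 0.2064 0.012 ]
 [0.3986 0.2382 0.012 ]
 [0.4184 0.3475 0.012 ]] [0.4917 0.2767 0.012 ] -11.069388529384854 -10.838756513110766 [np.float64(0.1700372349087409), np.float64(0.16903627878901506), np.float64(0.11038249718501685), np.float64(0.11107256917987236)]
screws [0.4912 0.2773 0.014 ] -10.944692455384445 -10.798957871832345
[[0.5787 0.3122 0.0141 0.0016]
 [0.5585 0.2121 0.0209 0.0008]
 [0.4061 0.2419 0.0162 0.0001]
 [0.4231 0.3406 0.0158 0.0001]]
[[0.5691 0.2888 0.012 ]
 [0.5014 0.3022 0.012 ]
 [0.426  0.3181 0.012 ]] [[0.5599 0.2355 0.034 ]
 [0.4913 0.2487 0.034 ]
 [0.416  0.2636 0.034 ]] -11.56381135950008 -11.036796523050347
base 0.36093150017603026 0.43365848044969346
scr 0.361390005087569 0.4330427455655069
L 0.38809661355719355 0.4359178615516141
R 0.33347298402302894 0.4360312636557636
topcam 0.3607629768031077 0.43339542518139296
scenecam 0.36106985935003366 0.4350674966817757
[0.4802 0.1193 0.3005] 0.20405550730747632 0.04965252369062508
```

```bash
python3 - <<'E'
from h import *
T=np.load('T6.npy'); o=robot.get_obs()
p=plane('wrist',[(274,31),(274,255)],o['position'][2]+.027,T)
Rm=R.from_quat(o['tool_rot']).as_matrix()
print('board in tool frame',(p-o['position'])@Rm)
D=down(np.radians(-10.9),-1)
for z in(.30,.11,.0575):print(row([.4916,.2771,z],D))
E
```

```text
board in tool frame [[-0.0976 -0.027  -0.0003]
 [-0.0245 -0.027  -0.0002]]
[ 0.0349  0.0009 -0.3144 -0.0001  0.0025  0.0001]
[ 0.0348  0.3809 -0.3145 -0.0001  0.0025  0.0001]
[ 0.0348  0.4859 -0.3145 -0.0001  0.0025  0.0001]
```

```bash
python3 -m crank '[[0.01,0,-0.06,0,0,0,-1],[0.02,0,-0.16,0,0.0025,0,-1],[0.035,0,-0.25,0,0.0025,0,-1],[0.035,0.03,-0.314,0,0.0025,0,-1],[0.035,0.12,-0.314,0,0.0025,0,-1],[0.035,0.22,-0.314,0,0.0025,0,-1],[0.035,0.31,-0.314,0,0.0025,0,-1],[0.035,0.36,-0.314,0,0.0025,0,-1],[0.035,0.38,-0.314,0,0.0025,0,-1],[0.035,0.38,-0.314,0,0.0025,0,-1]]'; python3 - <<'E'
from h import *
T=wristT();np.save('T7.npy',T)
cv2.imwrite("pics/w7.png",vision.camera('wrist'));cv2.imwrite("pics/s7.png",cv2.resize(vision.camera('scene')[130:280,310:450],None,fx=4,fy=4))
cv2.imwrite("pics/t7.png",cv2.resize(vision.camera('top')[130:320,95:245],None,fx=3,fy=3))
D=down(np.radians(-10.9),-1);o=robot.get_obs();print(o['time'],o['position'],o['ft_force'])
print(row([.4916,.2771,.0575],D))
E
```

```text
time: 27.95
position: [0.4916, 0.2775, 0.1104]
tool_rot: [-0.067, -0.704, 0.704, 0.067]
ft_force: [-0.3, -0.5, -3.4]
grip_width: 0.0498
28.1 [0.4924 0.278  0.1119] [ 1.1337  1.204  -3.6662]
[ 0.0016  0.1089  0.0022  0.0005  0.0004 -0.0009]
```

View pics/w7.png

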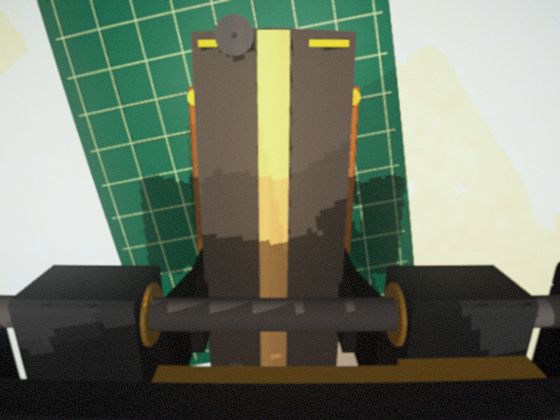

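View pics/s7.png

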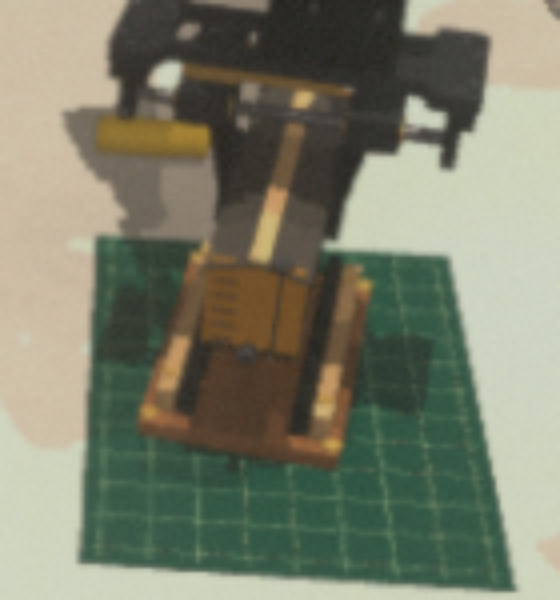

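```bash
python3 -m crank '[[0,0.02,0,0,0,0,-1],[0,0.04,0,0,0,0,-1],[0,0.056,0,0,0,0,-1],[0,0.068,0,0,0,0,-1],[0,0.074,0,0,0,0,-1],[0,0.078,0,0,0,0,-1],[0,0.082,0,0,0,0,-1],[0,0.085,0,0,0,0,-1],[0,0.087,0,0,0,0,-1],[0,0.089,0,0,0,0,-1]]'; python3 -m crank '[[0,0.002,0,0,0,0,-1],[0,0.004,0,0,0,0,-1],[0,0.006,0,0,0,0,-1],[0,0.008,0,0,0,0,-1],[0,0.01,0,0,0,0,-1],[0,0.012,0,0,0,0,-1]]'; python3 - <<'E'
from h import *
o=robot.get_obs();print(o['time'],o['position'],o['ft_force'],o['moment'])
E
```

```text
time: 29.35
position: [0.4913, 0.2778, 0.0661]
tool_rot: [0.067, 0.704, -0.704, -0.067]
ft_force: [0.8, 0.2, -2.9]
grip_width: 0.0497
time: 30.1
position: [0.4912, 0.2777, 0.06]
tool_rot: [0.067, 0.704, -0.704, -0.067]
ft_force: [-0.3, 0.3, -3.6]
grip_width: 0.0498
30.1 [0.4912 0.2777 0.06  ] [-0.2602  0.2816 -3.5942] [ 0.0185  0.045  -0.0077]
```

Already between the cheeks with no side load; 2 to 3 mm to go.

```bash
python3 -m crank '[[0,0.001,0,0,0,0,-1],[0,0.002,0,0,0,0,-1],[0,0.003,0,0,0,0,-1],[0,0.004,0,0,0,0,-1],[0,0.004,0,0,0,0,-1]]'; python3 m.py
```

```text
time: 30.72
position: [0.4912, 0.2777, 0.0582]
tool_rot: [0.067, 0.704, -0.704, -0.067]
ft_force: [-0.2, -0.1, -1.8]
grip_width: 0.0495
31.175 [0.4912 0.2777 0.0582] 0.049938868943715166 F,M mean [-0.4683  0.0006 -1.224  -0.0314  0.1284 -0.0238] sd [0.5367 0.4774 0.592  0.0261 0.0485 0.0266]
```

```bash
python3 -m crank '[[0,0.0005,0,0,0,0,-1],[0,0.001,0,0,0,0,-1],[0,0.0015,0,0,0,0,-1],[0,0.002,0,0,0,0,-1],[0,0.002,0,0,0,0,-1]]'; python3 m.py
```

```text
time: 31.85
position: [0.4913, 0.2778, 0.0582]
tool_rot: [0.067, 0.704, -0.704, -0.066]
ft_force: [-2.0, -0.2, 8.4]
grip_width: 0.0499
32.3 [0.4912 0.2777 0.0581] 0.050057549540532605 F,M mean [-2.5172 -0.324   8.2442 -0.2357  0.5046 -0.0234] sd [0.4131 0.2929 0.6563 0.0281 0.0262 0.0327]
```

```bash
python3 -m crank '[[0,-0.001,0,0,0,0,-1],[0,-0.001,0,0,0,0,-1],[0,-0.001,0,0,0,0,-1]]' 4; python3 -m crank '[[0,-0.001,0,0,0,0,0.2],[0,-0.001,0,0,0,0,0.25],[0,-0.001,0,0,0,0,0.5],[0,-0.001,0,0,0,0,0.8],[0,-0.001,0,0,0,0,0.8]]'; python3 - <<'E'
from h import *
cv2.imwrite("pics/w8.png",vision.camera('wrist'));cv2.imwrite("pics/s8.png",cv2.resize(vision.camera('scene')[130:280,310:450],None,fx=4,fy=4))
o=robot.get_obs();print(o['time'],o['position'],o['ft_force'],o['moment'])
E
```

```text
time: 32.72
position: [0.4913, 0.2778, 0.0579]
tool_rot: [0.067, 0.704, -0.704, -0.067]
ft_force: [-2.1, -0.4, 6.1]
grip_width: 0.0502
time: 33.35
position: [0.4913, 0.2777, 0.058]
tool_rot: [0.067, 0.704, -0.704, -0.067]
ft_force: [0.1, -0.0, 0.0]
grip_width: 0.0744
33.45 [0.4912 0.2777 0.058 ] [-0.2797 -0.588   0.8495] [-0.0176  0.0703  0.0284]
```

View pics/w8.png

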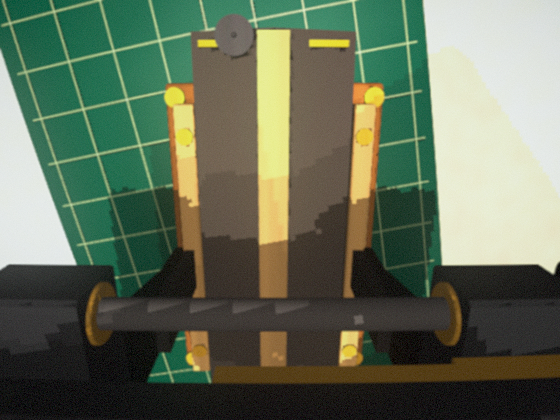

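View pics/s8.png

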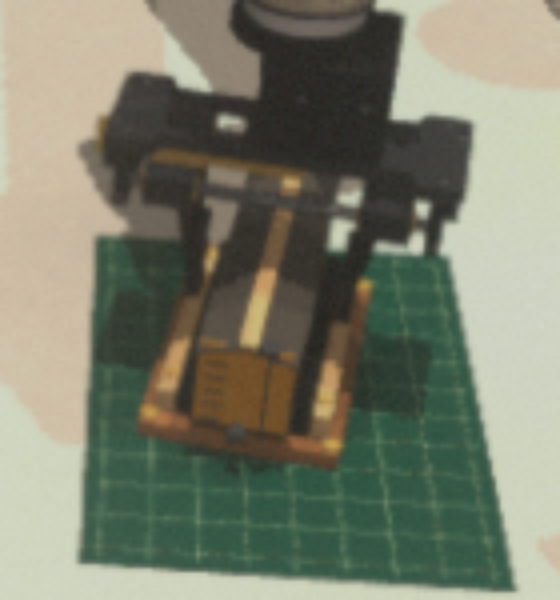

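```bash
python3 -m crank '[[0,-0.02,0,0,0,0,0.9],[0,-0.08,0,0,0,0,1],[0,-0.18,0,0,0,0,1],[0,-0.28,0,0,0,0,1],[0,-0.38,0,0,0,0,1],[0.1,-0.45,0.1,0,0,0,1],[0.1,-0.45,0.2,0,0,0,1],[0.1,-0.45,0.2,0,0,0,1],[0.1,-0.45,0.2,0,0,0,1]]'; python3 - <<'E'
from h import *
T=wristT();np.save('T9.npy',T)
cv2.imwrite("pics/w9.png",vision.camera('wrist'));cv2.imwrite("pics/s9.png",vision.camera('scene'));cv2.imwrite("pics/t9.png",vision.camera('top'))
s=cv2.imread("pics/s9.png");cv2.imwrite("pics/s9a.png",np.hstack([cv2.resize(s[140:280,320:450],(390,420),interpolation=cv2.INTER_CUBIC),cv2.resize(s[145:265,95:225],(390,420))]))
o=robot.get_obs();print(o['time'],o['position'],o['ft_force'],o['moment'])
E
```

```text
time: 34.58
position: [0.4239, 0.189, 0.2838]
tool_rot: [0.068, 0.704, -0.704, -0.066]
ft_force: [0.5, 0.5, -0.5]
grip_width: 0.0871
34.725 [0.424  0.1897 0.2829] [ 0.4862 -0.0829 -0.6212] [0.0035 0.0109 0.0151]
```

View pics/w9.png

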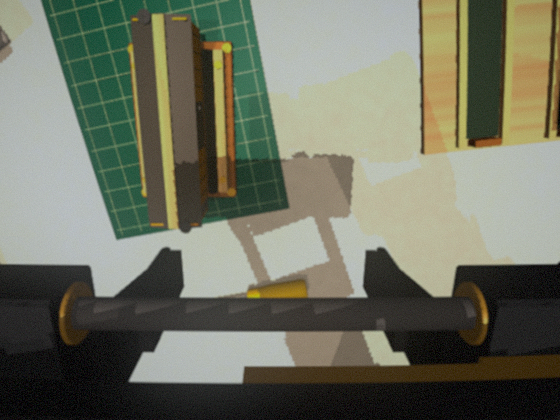

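View pics/s9a.png

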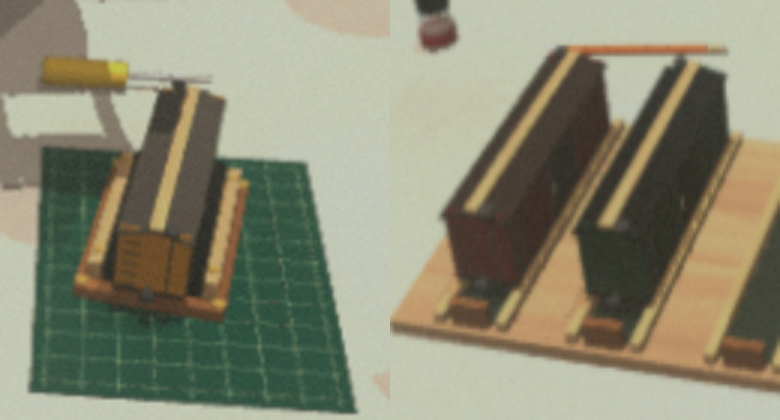

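View pics/t9.png

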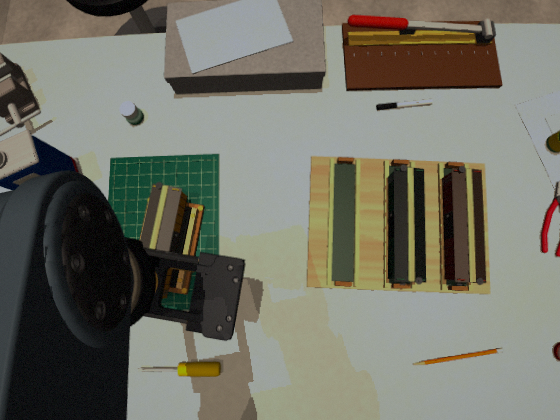

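```bash
python3 - <<'E'
from h import *
T=np.load('T9.npy')
w=[(159,17),(171,226)]; s=np.array([(158,229),(191,90)])/3+[320,140]-.33
q=tri(*ray('wrist',w,T),*ray('scene',s));print(q,q.mean(0))
p=plane('wrist',w,.084,T);print(p,p.mean(0),np.degrees(np.arctan2(*(p[0]-p[1])[[1,0]])))
E
```

```text
[[0.5855 0.2597 0.0814 0.0006]
 [0.3986 0.2955 0.0824 0.0057]] [0.492  0.2776 0.0819 0.0032]
[[0.5848 0.2587 0.084 ]
 [0.3985 0.298  0.084 ]] [0.4917 0.2783 0.084 ] -11.893332324256935
```

```bash
python3 - <<'E'
from rig import robot
print(robot.hand_in(), robot.get_obs()['time'])
E
```

```text
the job is handed in; nothing more can be done
the job is handed in; nothing more can be done
```

The loose ballast bar is in the yellow (ochre) car. I set that car in the service cradle and handed the job in at about 35 s of the 72 s allowed.

**Finding the loose car:** I lifted each car with a 27 N grip, rocked it about 22° each way and compared the level moment after each tilt.

| Car | Change in moment (N·m) |
|---|---|
| Green | about -0.03 |
| Red-brown | about -0.02 |
| Yellow | about +0.09 |

A loose bar should give about +0.12, so only the yellow car matched. The moment readings were noisy (0.03–0.05 each), so I averaged several per tilt, and I did not repeat the yellow car's tilt.

**Sound cars:** I lowered the green and red-brown cars back into their own lanes, and the last pictures show both standing there.

**Placing the yellow car:** I lowered it at under 10 mm/s. It touched down with the -x end slightly first, pressing about 8 N, then settled when I eased the grip.

**Last checks:**
- **Seating:** The yellow car is upright and centred between the cheeks. Its roof ends measured 81 and 82 mm high, so it is level.
- **Roof height:** That is about 2 mm below the 84 mm expected when fully home. Before I moved anything, most roof-height readings in the tray also came out 1–5 mm low, so I took this as camera error, not a poor fit.
- **Heading:** It measured about -11.9°, against -10.9° for the cradle, which is within pixel error.
- **Surroundings:** The arm is clear of everything, and in the last views the tools and bottles look undisturbed; the arm hides part of the top view.

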